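# Raise a wheel hub on a cam lift

### The arm

A 6-joint arm with a two-finger parallel gripper is mounted at the origin on the work surface. World frame = base frame: x ahead of the robot, y to its left, z up, the work surface at z = 0. Lengths are in m, angles in degrees, forces in N, time in s.
With the tool pointing down it reaches from about 0.275 to 0.725 m from the base axis. Payload 15.9 kg.
Tool frame: the origin (TCP) lies at the very end of the fingers, on their centre line; the grasp point (between the pads) lies bot.pinch_z behind it (bot.pinch_z is the distance from the TCP to the grasp point, in m); z points along the fingers, x is the direction in which the jaws open and shut, and the axes are right-handed (so a half turn about z gives the same grasp; the last joint's range is limited). The gripper opens to 85 mm and grips with 20 to 120 N. Pads are 22 mm wide; open, the fingers measure 114 mm over their backs; the gripper's body (76 mm by 85 mm) begins 54 mm behind the grasp point. The pads swing forward as they close: fully open they stand 13 mm farther back than shut.
Start: joints at [-70.932, 12.198, -1.971, 75.831, 0, 90], TCP at [0.163, -0.473, 0.231] pointing down, gripper open.
Joint ranges: [-170.91, 170.91], [-42.67, 98.43], [-65.05, 77.54], [-120.47, 116.71], [-90, 82.35], [-180, 180]. Speed limits (degrees/s): [108.29, 108.29, 136.94, 147.25, 180, 180].

### API

Orientations are given as a 3x3 rotation matrix whose columns are the frame's x, y, z axes.
In Python, from cell import bot, cams gives the robot as it stands.
- The arm moves only by the shell command python3 -m crank 'ROWS' [FORCE]. ROWS is JSON, a list of rows, each a list of 7 numbers: the shift along the tool's x, y, z in mm, then the turn, a rotation vector about the tool's x, y, z in rad, then the closure in counts, from 0 (fully open) to 255 (shut). A call has 1 to 12 rows; each row is the pose to reach, as a shift and turn from the pose commanded when the call began, along the tool's axes at that moment; what a row does not reach only later rows make up. A row lasts 1/8 s, in which the tool goes at most 62.5 mm and 10.7 degrees, less where a joint would pass 70% of its speed; a pose out of reach is approached as far as the arm can. A call with a gripper value outside its range is refused whole. The fingers move at their own pace and stop on an object; FORCE is the grip in N (left out, the last holds). Time passes only in rows, so rows that repeat a pose let the fingers close. It gives the time, the measured TCP pose, the force and the opening at its end, in the units of the state.
- bot.get_obs(): the state, without advancing time (a new reading comes with each control period).
- cams.get_image(name): name is "scene" or "top"; returns a dict with "color" (400x640x3 uint8, red, green, blue), "range_z" (400x640 float32, m along the optical axis (not along the pixel's ray), 0 where there is no reading), "intrinsics" (3x3 intrinsics, pixels), "pose" (4x4, takes a point from camera to world coordinates). Camera axes: x right, y down, z forward; pixel columns grow to the right and rows downward; lengths in m; the calibration is good to about 2 mm. A picture is of the moment at which its call begins.
- bot.close_job(): hands the job in, once; it reports no verdict.
The state is a dict: "clock": time; "q": joint angles; "qvel": joint speeds; "effort": joint torques, N m; "tool_pos": TCP position; "orientation": TCP orientation; "contact_force": force on the tool from outside, world axes, zero at the start; "moment": the same for the moment, N m; "opening": finger opening in m.
Only numpy, scipy, OpenCV 4.12 (cv2) and the standard library are available. Lean on these libraries where they do the work, as an engineer would, in place of code of your own. Each camera call takes 0.05 s, during which the arm holds its last target.

### The job

Slide the loose aluminium wheel hub along the table, without picking it up, into the low fork of the cam lift until it is fully home against the back of the fork. Then swing the lift's lever by its handle from its low side up to straight upright, where the cam lifts highest, so that the fork carries the hub clear of the table for a buyer to see underneath. The lever springs back, so finish while still holding the handle there, and leave the tin, the bearing and the wrench where they are.

Things in the scene. Friction and masses are not known exactly. Their poses are not given: they have to be found in the camera images.
- hub: loose aluminium wheel hub, about 0.85 kg, standing on the table, round about its upright z axis. Origin: centre of its underside. Barrel 90 mm diameter, 0 to 28 mm high; above it a flange 136 mm diameter, 28 to 37 mm high; above that a central spigot 60 mm diameter up to 57 mm. Five studs (12 mm diameter, 50 mm from the axis, up to 59 mm high) on the flange.
- stand: cam lift bolted to the table: grey two-post frame 66 x 26 mm, 172 mm tall, dark base plate, low steel fork in front. Origin: spot on the table where the hub's centre is when fully home. z up; fork opens to +y; frame at y -86 to -112 mm, base plate y -80 to -180, x +-75 mm, 6 mm thick. The lever swings at y -135 to -145 mm about a level axle along y at x 0, height 70 mm.
- fork: steel lifting fork, bars 10 mm thick, axes as the stand, origin at the stand's when lowered. Two prongs along y, inner faces at x +-51 mm (6 mm play each side of the hub barrel), outer +-73, to y +50 mm, then flaring out to y +80; back bar's face at y -47 mm stops the barrel. Lowered, bars lie 8 to 18 mm up and the hub's flange slides over them; at full lift the fork rises 28 mm, the hub 18 mm.
- handle: bare steel lever arm with a crossbar handle at its end, turning with the cam. Origin on the lever's axle line, 70 mm above the stand's origin. The arm (18 mm wide, 10 mm thick) is 110 mm from axle to crossbar; the crossbar is a round bar of 16 mm diameter parallel to the stand's y axis, sticking out from the arm towards the stand's -y for 94 mm, with a 22 mm black end collar.
- handle_grip (a point): middle of the free length of the crossbar handle (on its centre line), 190 mm towards -y from the stand's origin; it travels in an arc of 110 mm radius about the axle. Clear from above.
- lever (a joint): cam lever angle, rad: 0 = arm low, leaning to the stand's -x (robot's side), 13 degrees above level; grows as the arm swings up and over towards +x; 1.35 = arm straight up, highest lift; stop at 1.85; past 1.35 the fork sinks again. Starts between 0 and 0.2. Springs back towards 0 when let go; turning takes up to about 10 N at the handle, holding it up top 3 to 9 N.
- tin: bystander: upright tin can, 68 mm diameter, 100 mm tall; origin at the centre of its underside
- bearing: bystander: steel ring, 72 mm diameter, 18 mm tall, lying flat; origin at the centre of its underside
- wrench: bystander: wrench 200 mm long lying flat along its x axis; origin at its middle, on its underside
Not all that is in view belongs to the job. What is shaped like the hub but orange is not meant.

How it is judged (in metres and radians):
On the way:
1. the hub stands flat on the table, fully home in the fork, the lever still low (y of hub in the frame of stand between -0.01 and 0.012 m and x of hub in the frame of stand between -0.012 and 0.012 m and height (world z) of hub below 0.004 m and angle between hub's own z axis and vertical below 0.06 rad and value of joint lever below 0.5 rad), for 0.1 s.
At the end, for the whole second after the job is handed in: The robot is still holding the lever's handle (more than 0.5 N), the lever is steady within 0.17 rad (10 degrees) of straight upright, and the hub rests level on the fork alone, more than 13 mm off the table, within 15 mm of fully home, not touched by the robot (value of joint lever between 1.18 and 1.52 rad and velocity of joint lever between -0.15 and 0.15 rad/s and height (world z) of hub above 0.013 m and angle between hub's own z axis and vertical below 0.08 rad and linear speed of hub below 0.03 m/s and y of hub in the frame of stand between -0.012 and 0.015 m and x of hub in the frame of stand between -0.015 and 0.015 m and contact force between hub and fork above 3 N and contact force between each of the fingers, the arm and hub below 0.1 N and contact force between any of the fingers, the arm and handle above 0.5 N); the arm keeps its last pose, push and grip.
It fails at once if the hub is picked up instead of slid (height (world z) of hub above 0.015 m and horizontal distance between hub and stand above 0.03 m).
It fails at once if the hub is tipped over (angle between hub's own z axis and vertical above 0.35 rad).
It fails at once if the tin, bearing or wrench is pushed away (distance of any of tin, bearing, wrench from where it was at the start of the episode above 0.03 m).
It also fails if it takes over 67 s, if anything falls off the work surface, if the arm or the gripper's body presses on something with over 40 N, if the wrist force passes 120 N, or if a joint passes its speed limit or range.

## Working session

There is one attempt and no reset: what is moved stays moved. The work goes in short steps, Python scripts to look and compute and a shell command to move; the robot and the scene stay as the last step left them, time stands still between calls to the robot, and variables do not carry over. Pictures are saved under pics/ and viewed, and the job is handed in when it is done.

```bash
ls; mkdir -p pics; python3 - <<'E'
from cell import bot,cams
import cv2,numpy as np
o=bot.get_obs();print(o,bot.pinch_z)
for n in("scene","top"):
    d=cams.get_image(n);cv2.imwrite(f"pics/{n}0.png",d["color"][:,:,::-1]);np.savez(f"{n}0.npz",**d);print(n,d["pose"].round(3).tolist(),d["intrinsics"].tolist())
E
```

```text
pics
{'clock': 0.0, 'q': array([-7.09309440e+01,  1.22242550e+01, -2.00853535e+00,  7.58299844e+01,
        6.61569992e-04,  9.00001346e+01]), 'qvel': array([-0.09946864,  0.00041874, -0.03187729, -0.00469335, -0.06148029,
        0.00086821]), 'effort': array([-1.67072162e-04, -6.86150336e+01,  4.87121415e+01,  1.73526123e-02,
        3.51087931e-05,  1.40345992e-05]), 'tool_pos': array([ 0.16324874, -0.47224779,  0.23081889]), 'orientation': array([[ 3.26705092e-01, -9.45126268e-01, -3.47036209e-04],
       [-9.45125697e-01, -3.26705276e-01,  1.03927622e-03],
       [-1.09562581e-03, -1.15439931e-05, -9.99999400e-01]]), 'contact_force': array([ 0.31521459,  0.37321394, -0.76592528]), 'moment': array([-0.01143961, -0.04694321,  0.02333686]), 'opening': 0.0853964113376336} 0.0187
scene [[-0.576, 0.484, -0.659, 1.451], [0.818, 0.354, -0.454, 0.546], [0.013, -0.8, -0.6, 0.885], [0.0, 0.0, 0.0, 1.0]] [[482.1854095261145, 0.0, 317.4115758486057], [0.0, 482.1854095261145, 205.71399389509875], [0.0, 0.0, 1.0]]
top [[-0.109, -0.973, 0.203, 0.323], [-0.994, 0.106, -0.025, -0.019], [0.003, -0.204, -0.979, 1.4], [0.0, 0.0, 0.0, 1.0]] [[499.93399441459155, 0.0, 323.0843739316101], [0.0, 499.93399441459155, 206.4652166853981], [0.0, 0.0, 1.0]]
```

View pics/scene0.png

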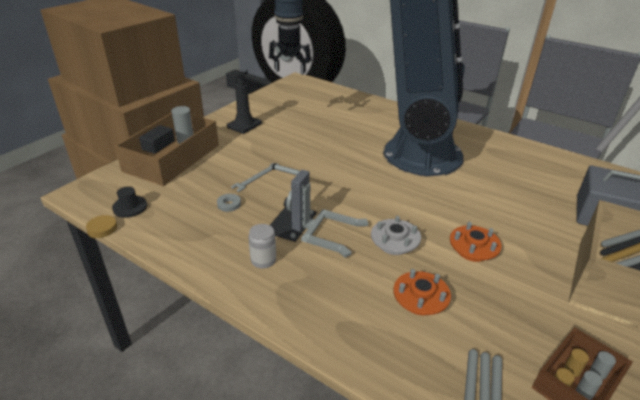

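View pics/top0.png

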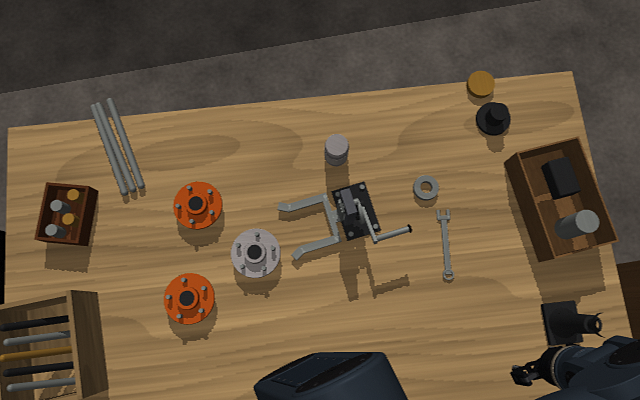

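The scene view shows the silver hub at (397,235), orange ones at (475,242) and (423,292), and the lift at (300,205).

Candidates in the top view: silver hub (255,253), orange hub (198,205), orange hub (190,298). The bearing ring is at (426,187), the tin at (337,148) and the wrench at (446,245). I choose the silver hub at (255,253), since the description says aluminium.

```bash
cat > h.py <<'E'
import numpy as np,cv2
def cloud(d):
    z=d["range_z"];K=d["intrinsics"];v,u=np.indices(z.shape)
    P=np.stack([(u-K[0,2])*z/K[0,0],(v-K[1,2])*z/K[1,1],z],-1)
    return P@d["pose"][:3,:3].T+d["pose"][:3,3]
def circ(x,y):
    A=np.c_[2*x,2*y,np.ones_like(x)];s=np.linalg.lstsq(A,x*x+y*y,rcond=None)[0]
    return s[0],s[1],np.sqrt(s[2]+s[0]**2+s[1]**2)
def proj(d,p):
    T=np.linalg.inv(d["pose"]);c=T[:3,:3]@np.asarray(p)+T[:3,3];q=d["intrinsics"]@c;return q[:2]/q[2]
E
python3 - <<'E'
import numpy as np,cv2
from h import *
d=dict(np.load("top0.npz"));P=cloud(d)
im=d["color"][:,:,::-1]
cv2.imwrite("pics/crop_top0.png",cv2.resize(im[130:310,160:470],None,fx=2.5,fy=2.5,interpolation=cv2.INTER_CUBIC))
z=P[...,2];print("table",np.median(z[260:330,300:340]))
H=P[225:285,228:285];m=(H[...,2]>.028)&(H[...,2]<.045)
f=m.astype(np.uint8);c,_=cv2.findContours(f,cv2.RETR_EXTERNAL,cv2.CHAIN_APPROX_NONE)
c=max(c,key=cv2.contourArea)[:,0];b=H[c[:,1],c[:,0]]
print("hub",circ(b[:,0],b[:,1]),"n",len(b))
def st(n,r0,r1,c0,c1,lo,hi):
    Q=P[r0:r1,c0:c1].reshape(-1,3);Q=Q[(Q[:,2]>lo)&(Q[:,2]<hi)];print(n,len(Q),Q.mean(0).round(4),Q.min(0).round(3),Q.max(0).round(3));return Q
st("tin",125,175,315,360,.09,.12)
st("bear",170,205,405,445,.01,.03)
st("wrench",200,285,430,460,.004,.02)
st("frame",180,250,325,385,.15,.19)
h=st("handle",215,250,372,415,.05,.2)
c,r,a=cv2.minAreaRect(st("base",175,250,325,385,.002,.0085)[:,:2].astype(np.float32));print(c,r,a)
q=st("fork",185,270,270,340,.010,.03)
print(cv2.fitLine(h[:,:3].astype(np.float32),cv2.DIST_HUBER,0,.01,.01).ravel())
E
```

```text
table -8.514500119205515e-05
hub (np.float64(0.49749391785028546), np.float64(0.1426536039772417), np.float64(0.06652052390133849)) n 139
tin 425 [ 0.7585 -0.109   0.0998] [ 0.727 -0.14   0.09 ] [ 0.791 -0.076  0.107]
bear 394 [ 0.6339 -0.3525  0.0183] [ 0.598 -0.388  0.01 ] [ 0.669 -0.318  0.027]
wrench 683 [ 0.4737 -0.3853  0.0072] [ 0.36  -0.44   0.004] [ 0.593 -0.327  0.016]
frame 290 [ 0.5825 -0.1159  0.1709] [ 0.55  -0.134  0.151] [ 0.619 -0.098  0.179]
handle 282 [ 0.4994 -0.2184  0.111 ] [ 0.48  -0.274  0.1  ] [ 0.524 -0.17   0.121]
base 1284 [ 0.5912 -0.1546  0.0048] [ 0.473 -0.239  0.002] [ 0.702 -0.048  0.008]
(0.5882313251495361, -0.1440468430519104) (0.1703835427761078, 0.21567611396312714) 83.67576599121094
fork 1128 [ 0.5681 -0.0282  0.0206] [ 0.464 -0.105  0.01 ] [0.655 0.102 0.03 ]
[-0.1466342   0.9891663  -0.00696071  0.49944496 -0.21837068  0.11096993]
```

```bash
python3 - <<'E'
import numpy as np,cv2
d=dict(np.load("scene0.npz"));im=d["color"][:,:,::-1]
cv2.imwrite("pics/crop_scene0.png",cv2.resize(im[150:290,210:450],None,fx=3.3,fy=3.3,interpolation=cv2.INTER_CUBIC))
E
```

```text
(no output)
```

View pics/crop_top0.png

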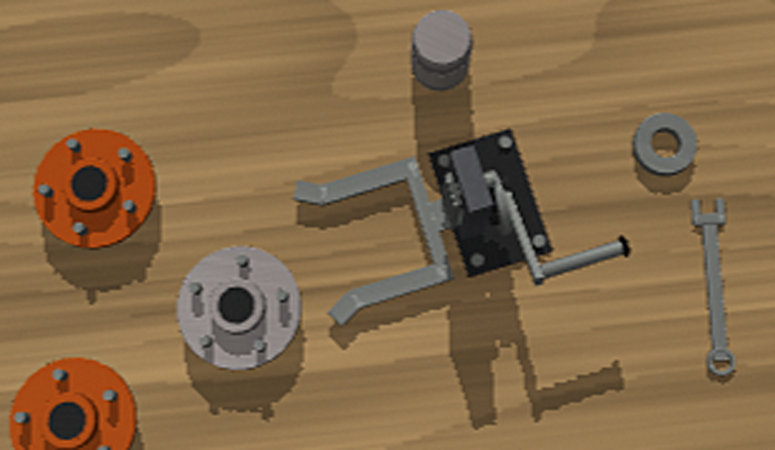

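View pics/crop_scene0.png

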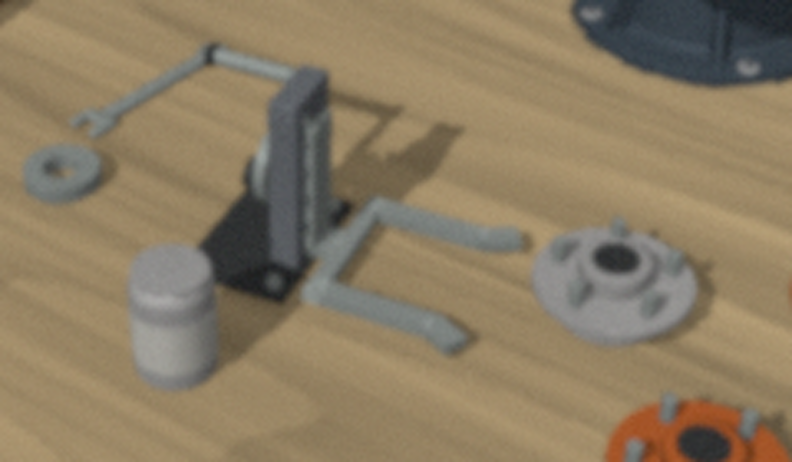

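```bash
cat > fit.py <<'E'
from h import *
from scipy.optimize import minimize
def rect(a,b,c,d):return lambda x,y:np.maximum(np.abs(x-(a+b)/2)-(b-a)/2,np.abs(y-(c+d)/2)-(d-c)/2)
def sdf_fork(x,y):return np.minimum.reduce([rect(51,73,-69,50)(x,y),rect(-73,-51,-69,50)(x,y),rect(-73,73,-69,-47)(x,y)])
fr=rect(-33,33,-112,-86)
def fitstand(d,g=(.57,-.02,np.radians(10)),lift=0):
    P=cloud(d).reshape(-1,3);P=P[(np.hypot(P[:,0]-g[0],P[:,1]-g[1])<.2)]
    F=P[(P[:,2]>.012+lift)&(P[:,2]<.023+lift)];T=P[(P[:,2]>.164)&(P[:,2]<.180)]
    def loc(Q,p):
        c,s=np.cos(p[2]),np.sin(p[2]);dx,dy=Q[:,0]-p[0],Q[:,1]-p[1];return (c*dx+s*dy)*1e3,(-s*dx+c*dy)*1e3
    def cost(p):
        x,y=loc(F,p);k=(y<48)&(y>-75);e=np.clip(sdf_fork(x,y),0,8)[k]
        x2,y2=loc(T,p);e2=np.clip(fr(x2,y2),0,8)
        # centring terms
        return (e**2).sum()+(e2**2).sum()+len(T)*((x2.mean())**2*.2)
    best=min((minimize(cost,[g[0]+a,g[1]+b,g[2]+c],method="Nelder-Mead",options=dict(xatol=1e-5,fatol=1e-3,initial_simplex=np.array([g]*4)+[[a,b,c]]+np.vstack([[0]*3,np.diag([.01,.01,.05])]))) for a in(-.01,.01) for b in(-.01,.01) for c in(-.1,.1)),key=lambda r:r.fun)
    p=best.x
    x,y=loc(T,p);print("frame loc",x.min(),x.max(),y.min(),y.max(),y.mean())
    x,y=loc(F,p)
    for nm,k in(("R",(abs(y)<40)&(x>30)),("L",(abs(y)<40)&(x<-30)),):
        print(nm,np.percentile(x[k],[2,50,98]).round(1))
    k=(abs(x)<45)&(y>-75);print("back",np.percentile(y[k],[2,50,98]).round(1))
    return p,best.fun,len(F)
E
python3 - <<'E'
from fit import *
for n in("top","scene"):
    d=dict(np.load(n+"0.npz"));p,f,k=fitstand(d);print(n,p[:2].round(4),np.degrees(p[2]).round(2),f,k)
d=dict(np.load("scene0.npz"));P=cloud(d);H=P[205:260,365:428];m=(H[...,2]>.028)&(H[...,2]<.045)
c,_=cv2.findContours(m.astype(np.uint8),cv2.RETR_EXTERNAL,cv2.CHAIN_APPROX_NONE);c=max(c,key=cv2.contourArea)[:,0];b=H[c[:,1],c[:,0]]
print("hub scene",circ(b[:,0],b[:,1]))
E
```

```text
frame loc -32.96105145468463 34.29108157309406 -111.17128127796961 -85.67372449690339 -98.29833907748915
R [50.8 62.2 73.2]
L [-72.9 -61.9 -50.9]
back [-73.4 -57.1 -47.2]
top [ 0.5654 -0.0195] 10.76 207.14566723237408 926
frame loc -37.52649836124839 34.64934564344925 -113.50765963766874 -85.31329168474299 -98.2624107165363
R [49.5 64.9 73.7]
L [-75.1 -59.3 -49.6]
back [-73.3 -56.8 -46.9]
scene [ 0.5647 -0.0125] 12.5 475.0324101556513 941
hub scene (np.float64(0.4987327963320574), np.float64(0.14981673917359375), np.float64(0.06406558625136247))
```

```bash
cat > w.py <<'E'
import sys,numpy as np
from cell import bot
from scipy.spatial.transform import Rotation as R
S=np.array([.5654,-.0195]);A=np.radians(10.76)
def s2w(x,y):
    return S+np.array([np.cos(A)*x-np.sin(A)*y,np.sin(A)*x+np.cos(A)*y])/1e3
def w2s(p):
    d=(np.asarray(p)[:2]-S)*1e3;return np.array([np.cos(A)*d[0]+np.sin(A)*d[1],-np.sin(A)*d[0]+np.cos(A)*d[1]])
Rt=np.array([[np.cos(A),np.sin(A),0],[np.sin(A),-np.cos(A),0],[0,0,-1]])
def shift(x,y,z):  # stand mm target of TCP
    o=bot.get_obs();t=np.r_[s2w(x,y),z/1e3];Q=o["orientation"]
    print("shift mm",(Q.T@(t-o["tool_pos"])*1e3).round(1),"turn",R.from_matrix(Q.T@Rt).as_rotvec().round(4))
def now():
    o=bot.get_obs();print("t",o["clock"],"stand",w2s(o["tool_pos"]).round(1),"z",(o["tool_pos"][2]*1e3).round(1),"F",(o["contact_force"]).round(1),"open",o["opening"].round(4),"q",o["q"].round(1))
E
python3 -c "
from w import *
print('hub',w2s([.4975,.1427]),'tin',w2s([.7585,-.109]));now();shift(-36,255,200)"
```

```text
hub [-36.42415993 172.02479639] tin [ 172.99563509 -123.97729727]Traceback (most recent call last):
  File "<string>", line 3, in <module>
    print('hub',w2s([.4975,.1427]),'tin',w2s([.7585,-.109]));now();shift(-36,255,200)
                                                             ~~~^^
  File "w.py", line 14, in now
    o=bot.get_obs();print("t",o["clock"],"stand",w2s(o["tool_pos"]).round(1),"z",(o["tool_pos"][2]*1e3).round(1),"F",(o["contact_force"]).round(1),"open",o["opening"].round(4),"q",o["q"].round(1))
                                                                                                                                                          ^^^^^^^^^^^^^^^^^^
AttributeError: 'float' object has no attribute 'round'
```

```bash
sed -i 's/o\["opening"\].round(4)/round(o["opening"],4)/' w.py
python3 -c "
from w import *
now();shift(-36,255,200)"
```

```text
t 0.1 stand [-479.6 -369.8] z 230.9 F [-0.6 -0.3 -0.2] open 0.0855 q [-70.9  12.2  -2.   75.8  -0.   90. ]
shift mm [-554.1 -529.2   31.4] turn [-7.0000e-04  8.0000e-04 -1.4258e+00]
```

```bash
python3 -m crank '[[-46,-44,2,0,0,-0.12,0],[-92,-88,5,0,0,-0.24,0],[-138,-132,8,0,0,-0.36,0],[-184,-176,10,0,0,-0.48,0],[-230,-220,13,0,0,-0.6,0],[-276,-264,16,0,0,-0.72,0],[-322,-308,18,0,0,-0.84,0],[-368,-352,21,0,0,-0.96,0],[-414,-396,24,0,0,-1.08,0],[-460,-440,26,0,0,-1.2,0],[-506,-484,29,0,0,-1.32,0],[-554,-529,31,0,0,-1.426,0]]'
python3 -c "
from w import *
now();shift(-36,255,100)"
```

```text
clock: 1.6
tool_pos: [0.4708, 0.1997, 0.201]
orientation: [[0.982, 0.191, -0.0], [0.191, -0.982, -0.0], [-0.0, 0.0, -1.0]]
contact_force: [0.5, -1.6, 0.7]
opening: 0.0852
t 1.6 stand [-52. 233.] z 201.0 F [ 0.5 -1.6  0.7] open 0.0852 q [ 23.   14.   -4.1  71.9  -0.  102. ]
shift mm [ 16.2 -22.  101. ] turn [0.0002 0.0002 0.0044]
```

```bash
python3 -m crank '[[0,0,0,0,0,0,0],[0,0,0,0,0,0,0]]'
python3 -c "
from w import *
now();shift(-36,255,60)"
```

```text
clock: 1.85
tool_pos: [0.47, 0.1973, 0.2008]
orientation: [[0.982, 0.187, -0.001], [0.187, -0.982, -0.001], [-0.001, 0.0, -1.0]]
contact_force: [-0.6, -0.1, 0.5]
opening: 0.0856
t 1.85 stand [-53.3 230.8] z 200.8 F [-0.6 -0.1  0.5] open 0.0856 q [ 22.8  13.8  -4.3  71.9  -0.  102. ]
shift mm [ 17.4 -24.3 140.8] turn [0.0004 0.0012 0.0001]
```

```bash
python3 -m crank '[[17,-24,0,0,0,0,0],[17,-24,35,0,0,0,0],[17,-24,70,0,0,0,0],[17,-24,105,0,0,0,0],[17,-24,130,0,0,0,0],[17,-24,150,0,0,0,0],[17,-24,170,0,0,0,0],[17,-24,176,0,0,0,0],[17,-24,176,0,0,0,0],[17,-24,176,0,0,0,0]]'
python3 - <<'E'
from w import *
from cell import cams
from h import *
now();shift(-36,255,20)
d=cams.get_image("scene");im=d["color"][:,:,::-1]
p=proj(d,np.r_[s2w(-36,255),0.02]);print(p)
a,b=int(p[0]),int(p[1])
cv2.imwrite("pics/s1.png",cv2.resize(im[max(b-90,0):b+70,a-100:a+100],None,fx=3.5,fy=3.5,interpolation=cv2.INTER_CUBIC))
P=cloud(d).reshape(-1,3);k=np.array([w2s(q) for q in P[:,:2]]);m=(abs(k[:,0]+36)<65)&(abs(k[:,1]-255)<20)&(P[:,2]>.012)
print("lowest z",np.sort(P[m][:,2])[:40:4])
E
```

```text
clock: 3.1
tool_pos: [0.4832, 0.2242, 0.0262]
orientation: [[0.982, 0.186, 0.001], [0.186, -0.982, 0.001], [0.001, -0.0, -1.0]]
contact_force: [0.4, -0.5, 0.4]
opening: 0.0854
t 3.1 stand [-35.3 254.8] z 26.2 F [ 0.4 -0.5  0.4] open 0.0854 q [ 24.9  23.3 -17.8  48.8  -0.  104.1]
shift mm [-0.8 -0.2  6.2] turn [-0.0003 -0.0013 -0.0003]
[422.1823139  246.19090842]
lowest z [0.02544637 0.03193425 0.03372469 0.03462689 0.03654123 0.04031476
 0.04203643 0.04319827 0.04716189 0.04832204]
```

View pics/s1.png

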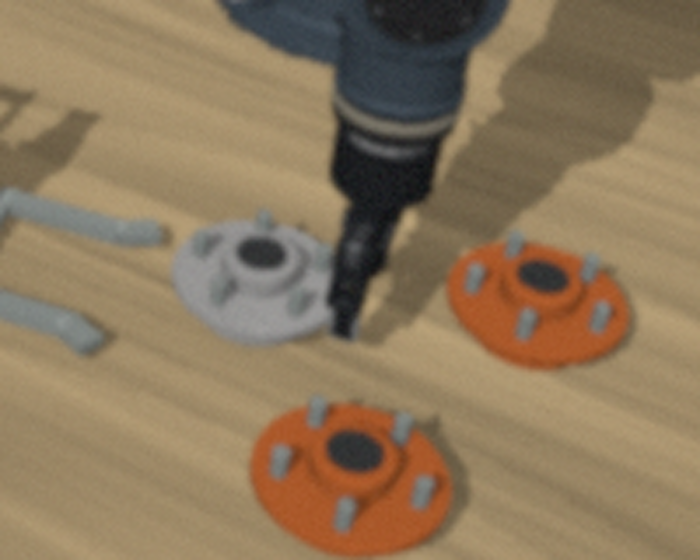

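The picture shows the silver hub at crop (255,280) and the near fingertip just behind its rim at crop (345,335), clear of the orange hubs. I'll check the real tip height when open.

```bash
python3 - <<'E'
from w import *
from h import *
d=dict(np.load("scene0.npz"))
for z in (.026,.032,.039):
    print(z,[proj(d,np.r_[s2w(x,y),z]).round(1) for x in(8,21) for y in(244,266)])
E
```

```text
0.026 [array([414.2, 253.4]), array([422.4, 255.8]), array([412.9, 256.4]), array([421.1, 258.9])]
0.032 [array([414.5, 251.7]), array([422.7, 254.1]), array([413.2, 254.7]), array([421.4, 257.2])]
0.039 [array([414.8, 249.7]), array([423.1, 252.1]), array([413.5, 252.7]), array([421.8, 255.2])]
```

```bash
python3 -m crank '[[-1,0,8,0,0,0,0],[-1,0,15,0,0,0,0],[-1,8,15,0,0,0,0],[-1,15,15,0,0,0,0],[-1,22,15,0,0,0,0],[1,29,15,0,0,0,0],[4,36,15,0,0,0,0],[7,43,15,0,0,0,0],[10,50,15,0,0,0,0],[13,57,15,0,0,0,0],[16,64,15,0,0,0,0],[16,64,15,0,0,0,0]]'
cat > look.py <<'E'
import sys
from w import *
from cell import cams
from h import *
now()
n=sys.argv[1]
d=cams.get_image("top");im=d["color"][:,:,::-1].copy()
cv2.imwrite(f"pics/{n}.png",cv2.resize(im[130:310,190:450],None,fx=3,fy=3,interpolation=cv2.INTER_CUBIC))
P=cloud(d);z=P[...,2];c=d["color"].astype(int)
L=P.reshape(-1,3);k=(L[:,:2]-S)*1e3
xs=np.cos(A)*k[:,0]+np.sin(A)*k[:,1];ys=-np.sin(A)*k[:,0]+np.cos(A)*k[:,1]
lo,hi=float(sys.argv[2]) if len(sys.argv)>2 else 0,0
gray=(np.ptp(c.reshape(-1,3),axis=1)<45)&(c.reshape(-1,3).sum(1)>240)
m=(L[:,2]>.029+lo)&(L[:,2]<.043+lo)&gray&(abs(xs)<130)&(ys>-80)&(ys<240)
f=cv2.morphologyEx(m.reshape(400,640).astype(np.uint8),cv2.MORPH_OPEN,np.ones((3,3)))
cs,_=cv2.findContours(f,cv2.RETR_EXTERNAL,cv2.CHAIN_APPROX_NONE)
b=max(cs,key=cv2.contourArea)[:,0];i=b[:,1]*640+b[:,0];X,Y=xs[i],ys[i]
# robust circle of radius ~66.5
from scipy.optimize import least_squares
r=least_squares(lambda p:np.hypot(X-p[0],Y-p[1])-66.5,[X.mean(),Y.mean()],loss="soft_l1",f_scale=1.5)
print("hub stand xy",r.x.round(1),"n",len(X),"cost",round(r.cost,1),"z med",np.median(L[i,2]).round(4))
E
python3 look.py t1
```

```text
clock: 4.65
tool_pos: [0.5108, 0.1637, 0.0103]
orientation: [[0.983, 0.186, 0.0], [0.186, -0.983, -0.001], [0.0, 0.001, -1.0]]
contact_force: [0.1, -0.8, -0.9]
opening: 0.0857
t 4.65 stand [-19.4 190.1] z 10.3 F [ 0.1 -0.8 -0.9] open 0.0857 q [ 17.8  24.7 -18.2  47.   -0.   97.1]
hub stand xy [-19. 145.] n 224 cost 4465.1 z med 0.0369
```

View pics/t1.png

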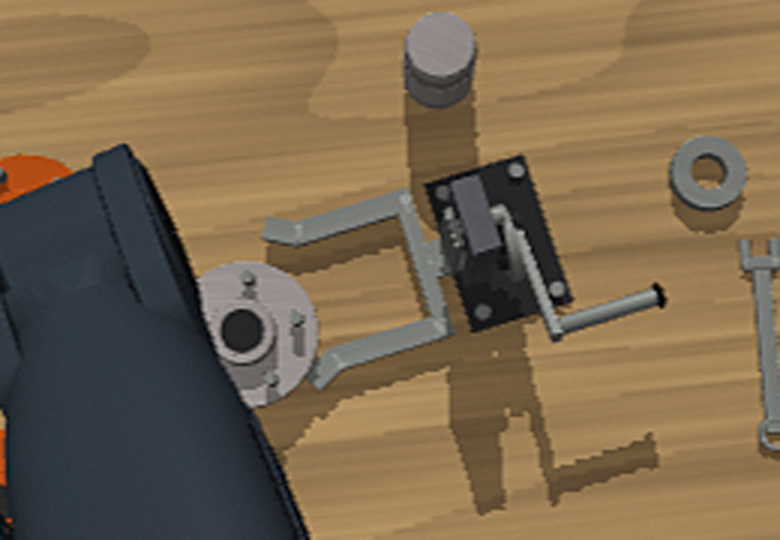

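The hub is engaged: spigot disc at crop (242,330), near flare at (322,380). Since the arm hides part of the rim, I'll track the dark disc instead.

```bash
cat > disc.py <<'E'
from w import *
from h import *
def disc(d,u,v,w=14):
    c=d["color"][v-w:v+w,u-w:u+w].astype(int).sum(2);L=cloud(d)[v-w:v+w,u-w:u+w]
    m=(c<170)&(L[...,2]<.08)&(L[...,2]>.02)
    n,lab,st,ce=cv2.connectedComponentsWithStats(m.astype(np.uint8));i=1+np.argmin([np.hypot(*(ce[j]-w)) for j in range(1,n)])
    q=L[lab==i];print("disc px",ce[i]+[u-w,v-w],st[i,4],"stand",w2s(q.mean(0)).round(1),"z",q[:,2].mean().round(4));return w2s(q.mean(0))
E
python3 - <<'E'
from disc import *
from cell import cams
disc(dict(np.load("top0.npz")),255,252)
d=cams.get_image("top");disc(d,271,240)
E
```

```text
disc px [254.09803922 251.54901961] 153 stand [-35.7 173. ] z 0.0585
disc px [270.17763158 239.69736842] 152 stand [-17.2 123. ] z 0.0575
```

```bash
python3 -m crank '[[4,7,0,0,0,0,0],[8,14,0,0,0,0,0],[12,21,0,0,0,0,0],[15,28,0,0,0,0,0],[17,35,0,0,0,0,0],[18,42,0,0,0,0,0],[18,49,0,0,0,0,0],[18,56,0,0,0,0,0],[18,63,0,0,0,0,0],[18,70,0,0,0,0,0],[18,77,0,0,0,0,0],[18,77,0,0,0,0,0]]'
python3 look.py t2
```

```text
clock: 6.25
tool_pos: [0.5427, 0.0919, 0.0104]
orientation: [[0.982, 0.187, 0.0], [0.187, -0.982, -0.0], [0.0, 0.0, -1.0]]
contact_force: [0.4, 0.4, 0.0]
opening: 0.0853
t 6.25 stand [ -1.5 113.7] z 10.4 F [0.4 0.4 0. ] open 0.0853 q [  9.6  26.1 -15.9  47.9  -0.   88.9]
hub stand xy [-3.8 66.9] n 143 cost 2512.5 z med 0.0369
```

View pics/t2.png

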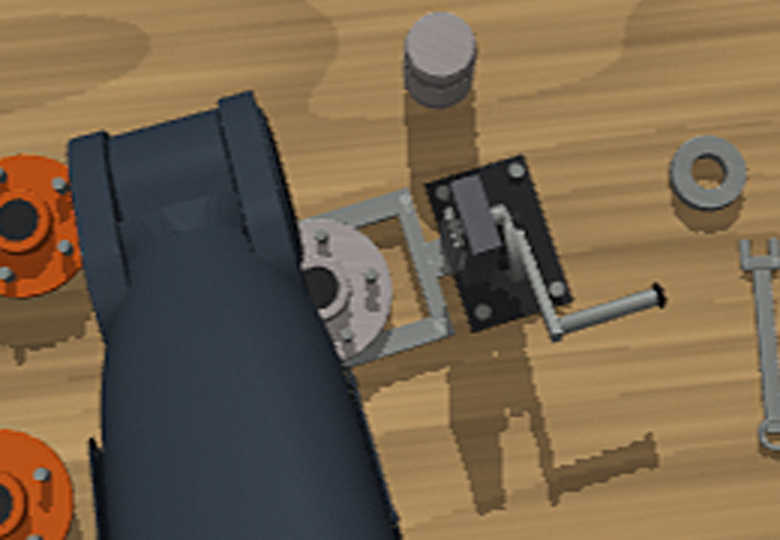

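The hub is inside the prongs: spigot at crop (320,288), back bar at (428,260). I'll go on slowly and watch the force.

```bash
python3 -m crank '[[1,6,0,0,0,0,0],[1,12,0,0,0,0,0],[1,18,0,0,0,0,0],[1,24,0,0,0,0,0],[1,30,0,0,0,0,0],[1,35,0,0,0,0,0],[1,40,0,0,0,0,0],[1,43,0,0,0,0,0],[1,43,0,0,0,0,0]]'
python3 look.py t3
```

```text
clock: 7.42
tool_pos: [0.5515, 0.0503, 0.0104]
orientation: [[0.982, 0.187, 0.0], [0.187, -0.982, 0.0], [0.0, -0.0, -1.0]]
contact_force: [-0.2, 3.9, 0.2]
opening: 0.0852
t 7.425 stand [-0.6 71.2] z 10.4 F [-0.2  3.9  0.2] open 0.0852 q [  5.2  26.5 -15.4  48.1   0.   84.4]
hub stand xy [ 1.  11.3] n 131 cost 1911.5 z med 0.0369
```

```bash
python3 -m crank '[[0,1,0,0,0,0,0],[0,2,0,0,0,0,0],[0,3,0,0,0,0,0],[0,3,0,0,0,0,0]]'
```

```text
clock: 7.98
tool_pos: [0.552, 0.0476, 0.0103]
orientation: [[0.982, 0.187, -0.0], [0.187, -0.982, 0.001], [0.0, -0.001, -1.0]]
contact_force: [-0.1, 4.3, 1.4]
opening: 0.0856
```

View pics/t3.png

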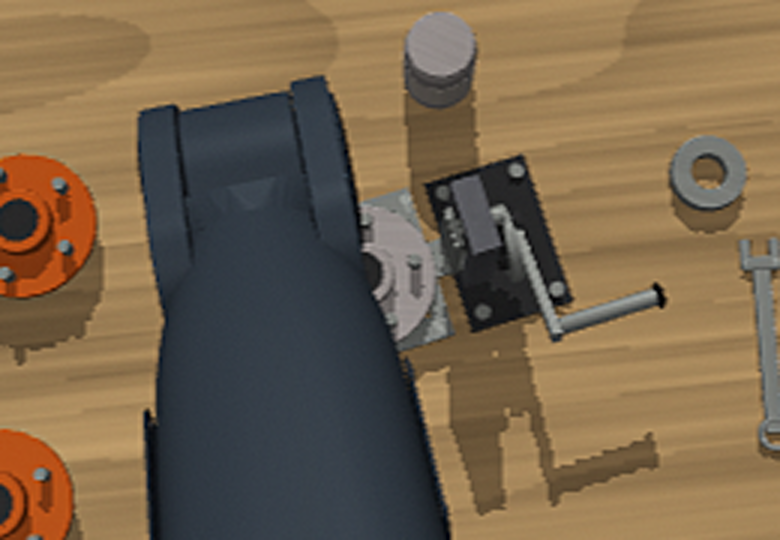

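```bash
python3 -m crank '[[0,1,0,0,0,0,0],[0,2,0,0,0,0,0],[0,2,0,0,0,0,0]]'; python3 -c "
from w import *
now()"
```

```text
clock: 8.35
tool_pos: [0.5524, 0.0456, 0.0103]
orientation: [[0.982, 0.187, -0.0], [0.187, -0.982, 0.001], [0.0, -0.001, -1.0]]
contact_force: [-0.6, 6.9, 1.0]
opening: 0.0853
t 8.35 stand [-0.7 66.4] z 10.3 F [-0.6  6.9  1. ] open 0.0853 q [  4.7  26.5 -15.3  48.2   0.   83.9]
```

```bash
python3 -m crank '[[0,1,0,0,0,0,0],[0,2,0,0,0,0,0],[0,2,0,0,0,0,0]]'; python3 look.py t4 
```

```text
clock: 8.72
tool_pos: [0.5526, 0.0442, 0.0103]
orientation: [[0.982, 0.188, -0.0], [0.188, -0.982, 0.002], [0.0, -0.002, -1.0]]
contact_force: [-2.4, 10.7, 0.5]
opening: 0.0851
t 8.725 stand [-0.7 65. ] z 10.3 F [-2.4 10.7  0.5] open 0.0851 q [  4.5  26.6 -15.3  48.2   0.1  83.7]
hub stand xy [  2.8 -92.1] n 129 cost 2643.8 z med 0.0367
```

View pics/t4.png

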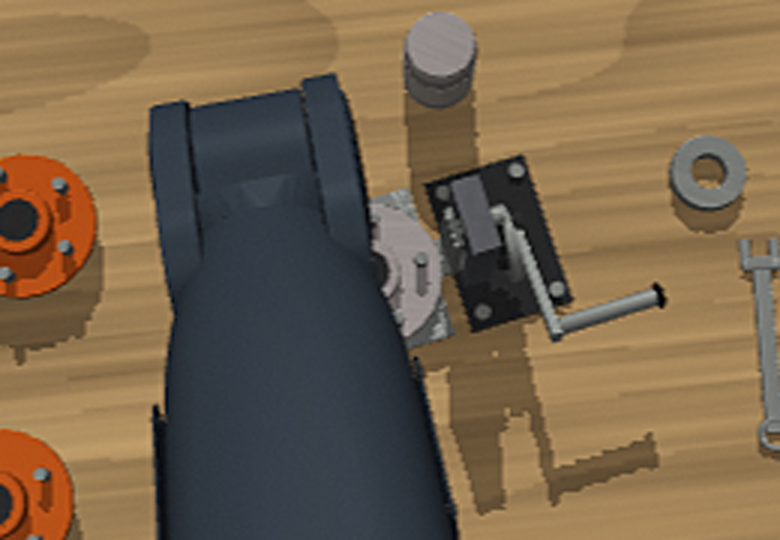

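Home: the force rose from 4 to 11 N while the motion stalled. I'll back off, rise and check.

```bash
python3 -m crank '[[0,-6,0,0,0,0,0],[0,-20,0,0,0,0,0],[0,-40,0,0,0,0,0],[0,-60,-20,0,0,0,0],[0,-60,-70,0,0,0,0],[-40,-60,-120,0,0,0,0],[-90,-60,-170,0,0,0,0],[-140,-60,-200,0,0,0,0],[-190,-60,-220,0,0,0,0],[-190,-40,-220,0,0,0,0],[-190,-20,-220,0,0,0,0],[-190,-20,-220,0,0,0,0]]'
python3 look.py t5; python3 - <<'E'
from disc import *
from cell import cams
p=None
d=cams.get_image("top");np.savez("top5.npz",**d)
u,v=proj(d,np.r_[s2w(0,0),.057]);print(u,v)
disc(d,int(u),int(v))
from fit import fitstand
q,f,k=fitstand(d,(.565,-.02,.188));print("frame-refit",q,f)
E
```

```text
clock: 10.28
tool_pos: [0.3623, 0.0273, 0.2304]
orientation: [[0.983, 0.186, 0.0], [0.186, -0.983, -0.0], [0.0, 0.0, -1.0]]
contact_force: [0.1, -0.3, 0.2]
opening: 0.0854
t 10.275 stand [-190.8   83.9] z 230.4 F [ 0.1 -0.3  0.2] open 0.0854 q [  4.3  -3.9 -19.6  74.3  -0.   83.6]
hub stand xy [ 2.5 -0.4] n 298 cost 6163.1 z med 0.0373
311.8904397906931 220.6462292296928
disc px [312.26351351 220.11486486] 148 stand [ 1.  -1.4] z 0.058
frame loc -32.50046754092809 33.94184577610066 -114.99906964230729 -89.01440638563858 -101.69403615675628
R [61.1 71.2 74.2]
L [-72.6 -67.5 -60.6]
back [-72.3 -63.9 -57.5]
frame-refit [ 0.56422184 -0.01624319  0.19489475] 118.5397913313286
```

View pics/t5.png

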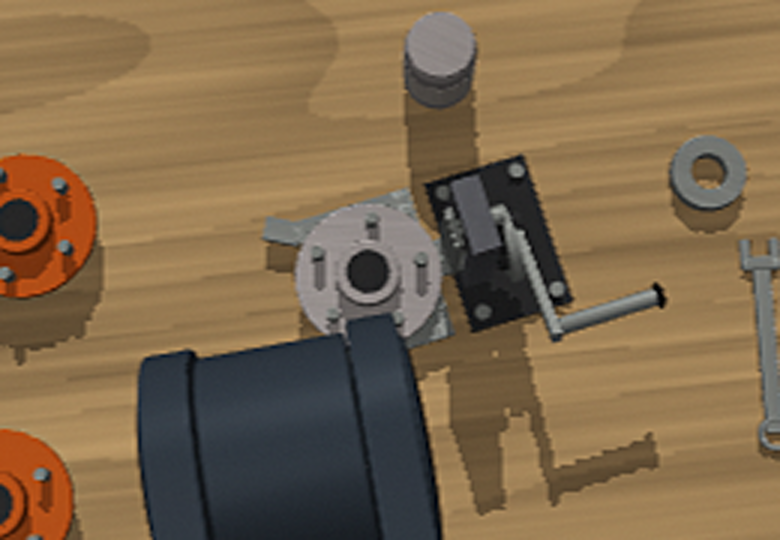

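The hub is home at about (1,-1.4) mm, with the spigot at crop (367,268). Next I measure the bar, seen at crop (560,325) to (655,297).

```bash
python3 - <<'E'
from w import *
from h import *
for f in("top0","top5","scene0"):
    P=cloud(dict(np.load(f+".npz"))).reshape(-1,3);k=np.array(w2s((0,0)));D=(P[:,:2]-S)*1e3
    x=np.cos(A)*D[:,0]+np.sin(A)*D[:,1];y=-np.sin(A)*D[:,0]+np.cos(A)*D[:,1]
    m=(y>-225)&(y<-155)&(x<-60)&(x>-150)&(P[:,2]>.06)&(P[:,2]<.2)
    print(f,m.sum(),"x",np.percentile(x[m],[2,50,98]).round(1),"z",np.percentile(P[m,2],[5,50,95]).round(4))
    for a in(-220,-200,-180,-160):
        n=m&(abs(y-a)<8);print(a,np.median(x[n]).round(1))
    m=(y>-270)&(x<-60)&(x>-150)&(P[:,2]>.08)&(P[:,2]<.2)&(y<-200);print("end y",y[m].min())
import math
for l in(0,.05,.1,.15,.2):
    t=math.radians(13)+l;print(l,round(-110*math.cos(t),1),round(70+110*math.sin(t),1))
now();shift(-105,-190,200)
E
```

```text
top0 158 x [-110.4 -103.3  -95.2] z [0.1051 0.1109 0.1166]
-220 -102.0
-200 -103.3
-180 -103.7
-160 -103.7
end y -240.28905180437172
top5 162 x [-110.6 -103.6  -95.3] z [0.1069 0.1115 0.1163]
-220 -103.5
-200 -103.6
-180 -103.5
-160 -103.6
end y -239.92394093316852
scene0 116 x [-108.1  -99.   -93.4] z [0.0995 0.1083 0.1128]
-220 -97.6
-200 -98.7
-180 -99.3
-160 -100.0
end y -235.23716757777643
0 -107.2 94.7
0.05 -105.8 100.1
0.1 -104.2 105.3
0.15 -102.3 110.5
0.2 -100.1 115.5
t 10.375 stand [-190.7   84.6] z 230.3 F [ 0.2  0.5 -0.6] open 0.0858 q [  4.4  -3.9 -19.6  74.3   0.   83.6]
shift mm [ 85.7 274.6  30.2] turn [-0.0002  0.0001  0.0001]
```

```bash
python3 -m crank '[[8,27,0,0,0,0,0],[20,65,0,0,0,0,0],[35,110,5,0,0,0,0],[50,155,12,0,0,0,0],[62,200,20,0,0,0,0],[74,240,26,0,0,0,0],[82,262,28,0,0,0,0],[87,274,30,0,0,0,0],[87,274,50,0,0,0,0],[87,274,60,0,0,0,0],[87,274,60,0,0,0,0],[87,274,60,0,0,0,0]]'
python3 -c "
from w import *
now();shift(-103.7,-190,87)"
```

```text
clock: 11.88
tool_pos: [0.4993, -0.2253, 0.171]
orientation: [[0.982, 0.187, 0.001], [0.187, -0.982, -0.0], [0.001, 0.0, -1.0]]
contact_force: [-0.6, -0.2, -0.2]
opening: 0.0853
t 11.875 stand [-103.4 -189.9] z 171.0 F [-0.6 -0.2 -0.2] open 0.0853 q [-24.3  18.8  -2.   69.2  -0.   54.9]
shift mm [-0.4  0.1 84. ] turn [ 0.0004 -0.0006  0.0006]
```

```bash
python3 -m crank '[[0,0,20,0,0,0,0],[0,0,42,0,0,0,0],[0,0,62,0,0,0,0],[0,0,78,0,0,0,0],[0,0,84,0,0,0,0],[0,0,84,0,0,0,60],[0,0,84,0,0,0,120],[0,0,84,0,0,0,180],[0,0,84,0,0,0,255],[0,0,84,0,0,0,255],[0,0,84,0,0,0,255],[0,0,84,0,0,0,255]]' 40
python3 -c "
from w import *
now()"
```

```text
clock: 13.38
tool_pos: [0.4987, -0.2258, 0.0864]
orientation: [[0.982, 0.187, -0.001], [0.187, -0.982, -0.0], [-0.001, 0.0, -1.0]]
contact_force: [-5.7, -1.0, 4.1]
opening: 0.0147
t 13.375 stand [-104.  -190.2] z 86.4 F [-5.7 -1.   4.1] open 0.0147 q [-24.3  21.7 -10.5  57.8  -0.   54.9]
```

```bash
python3 -c "
import numpy as np
r=np.radians;t0=r(18.6)
for t in np.arange(21.6,91,3): print(t.round(1),(110*(np.cos(t0)-np.cos(r(t)))).round(1),(-110*(np.sin(r(t))-np.sin(t0))).round(1))"
```

```text
21.6 2.0 -5.4
24.6 4.2 -10.7
27.6 6.8 -15.9
30.6 9.6 -20.9
33.6 12.6 -25.8
36.6 15.9 -30.5
39.6 19.5 -35.0
42.6 23.3 -39.4
45.6 27.3 -43.5
48.6 31.5 -47.4
51.6 35.9 -51.1
54.6 40.5 -54.6
57.6 45.3 -57.8
60.6 50.3 -60.7
63.6 55.3 -63.4
66.6 60.6 -65.9
69.6 65.9 -68.0
72.6 71.4 -69.9
75.6 76.9 -71.5
78.6 82.5 -72.7
81.6 88.2 -73.7
84.6 93.9 -74.4
87.6 99.6 -74.8
90.6 105.4 -74.9
```

```bash
python3 -m crank '[[2,0,-5.4,0,0,0,255],[4.2,0,-10.7,0,0,0,255],[6.8,0,-16,0,0,0,255],[9.6,0,-21,0,0,0,255],[12.6,0,-25.8,0,0,0,255],[16,0,-30.5,0,0,0,255],[19.5,0,-35,0,0,0,255],[23.3,0,-39.4,0,0,0,255],[27.3,0,-43.5,0,0,0,255],[31.5,0,-47.4,0,0,0,255],[36,0,-51,0,0,0,255],[40.5,0,-54.6,0,0,0,255]]'
python3 look.py t6 0.008; python3 -c "
from w import *
o=bot.get_obs();Q=o['orientation'];print('angle',np.degrees(np.arctan2(o['tool_pos'][2]*1e3+18.7-70,-w2s(o['tool_pos'])[0])))"
```

```text
clock: 14.88
tool_pos: [0.5337, -0.2189, 0.1411]
orientation: [[0.983, 0.185, -0.009], [0.185, -0.983, -0.002], [-0.01, 0.0, -1.0]]
contact_force: [-45.2, -5.5, 32.6]
opening: 0.0147
t 14.875 stand [ -68.4 -190. ] z 141.1 F [-45.2  -5.5  32.6] open 0.0147 q [-22.1  23.4   0.3  67.3  -0.3  57.2]
hub stand xy [ 1.3 -2.4] n 174 cost 415.5 z med 0.0454
angle 53.17395177916488
```

View pics/t6.png

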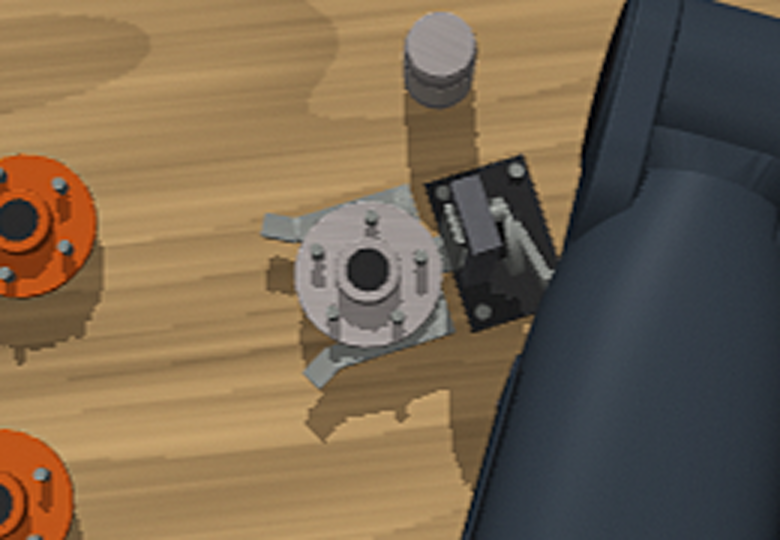

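The fork is rising evenly, with the spigot at crop (368,268) and the hub about 8 mm up. The force (-45, 33) N is mostly radial, so my arc runs slightly inside the true one. I'll relieve that before going on.

```bash
python3 -m crank '[[-1.5,0,-1,0,0,0,255],[-3,0,-2,0,0,0,255],[-3,0,-2,0,0,0,255]]'
cat >> w.py <<'E'
def arc():
    o=bot.get_obs();p=o["tool_pos"];x,y=w2s(p);z=p[2]*1e3+18.7
    F=o["contact_force"];fx=F[0]*np.cos(A)+F[1]*np.sin(A);fy=-F[0]*np.sin(A)+F[1]*np.cos(A);t=np.arctan2(z-70,-x)
    print("t",o["clock"],"x,y,z %.1f %.1f %.1f"%(x,y,z),"r %.1f"%np.hypot(x,z-70),"ang",np.degrees(t).round(1),"Fx,y,z",fx.round(1),fy.round(1),F[2].round(1),"Frad %.1f Ftan %.1f"%(-fx*np.cos(t)+F[2]*np.sin(t),fx*np.sin(t)+F[2]*np.cos(t)),"open",round(o["opening"],4))
E
python3 -c "
from w import *
arc()"
```

```text
clock: 15.3
tool_pos: [0.534, -0.2188, 0.1423]
orientation: [[0.982, 0.186, -0.004], [0.186, -0.983, -0.0], [-0.004, -0.001, -1.0]]
contact_force: [-12.9, -2.7, 2.0]
opening: 0.0145
t 15.3 x,y,z -68.0 -189.9 161.0 r 113.6 ang 53.2 Fx,y,z -13.2 -0.3 2.0 Frad 9.5 Ftan -9.4 open 0.0145
```

```bash
python3 -m crank '[[4.5,0,-3.5,0,0,0,255],[9.3,0,-6.8,0,0,0,255],[14.2,0,-9.9,0,0,0,255],[14.2,0,-9.9,0,0,0,255]]'; python3 -c "
from w import *
arc()"
```

```text
clock: 15.8
tool_pos: [0.5479, -0.2161, 0.1528]
orientation: [[0.982, 0.186, -0.004], [0.186, -0.982, -0.0], [-0.004, -0.0, -1.0]]
contact_force: [-17.9, -0.8, 12.4]
opening: 0.0145
t 15.8 x,y,z -53.9 -189.8 171.5 r 114.9 ang 62.0 Fx,y,z -17.7 2.6 12.4 Frad 19.3 Ftan -9.8 open 0.0145
```

```bash
python3 -m crank '[[4.5,0,-4,0,0,0,255],[9.7,0,-6.8,0,0,0,255],[15,0,-9,0,0,0,255],[20.5,0,-11,0,0,0,255],[20.5,0,-11,0,0,0,255]]'; python3 -c "
from w import *
arc()"
```

```text
clock: 16.42
tool_pos: [0.5687, -0.2119, 0.1638]
orientation: [[0.982, 0.187, -0.003], [0.187, -0.982, 0.0], [-0.003, -0.001, -1.0]]
contact_force: [-12.4, 0.6, 8.8]
opening: 0.0147
t 16.425 x,y,z -32.7 -189.6 182.5 r 117.1 ang 73.8 Fx,y,z -12.1 2.9 8.8 Frad 11.8 Ftan -9.2 open 0.0147
```

```bash
python3 -m crank '[[5.7,0,-1.6,0,0,0,255],[11.4,0,-3,0,0,0,255],[17.1,0,-4.2,0,0,0,255],[22.9,0,-5,0,0,0,255],[22.9,0,-5,0,0,0,255]]'; python3 -c "
from w import *
arc()
from cell import cams
from h import *
d=cams.get_image('scene');u,v=proj(d,np.r_[s2w(0,-150),.15]).astype(int);print(u,v)
cv2.imwrite('pics/s7.png',cv2.resize(d['color'][max(v-80,0):v+90,u-80:u+140,::-1],None,fx=3.4,fy=3.4,interpolation=cv2.INTER_CUBIC))
"
```

```text
clock: 17.05
tool_pos: [0.5919, -0.2076, 0.1694]
orientation: [[0.982, 0.187, -0.001], [0.187, -0.982, 0.0], [-0.001, -0.0, -1.0]]
contact_force: [-10.8, 2.4, 14.8]
opening: 0.0144
t 17.05 x,y,z -9.1 -189.7 188.1 r 118.5 ang 85.6 Fx,y,z -10.2 4.3 14.8 Frad 15.6 Ftan -9.0 open 0.0144
281 176
```

View pics/s7.png

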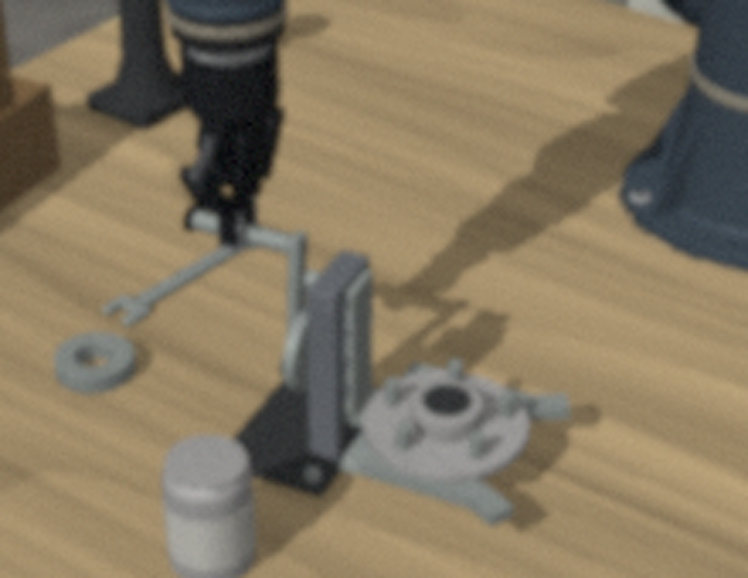

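The lever is nearly upright (arm at crop (300,265), fingers on the bar at (232,230)) and the hub is lifted. The last few mm remain.

```bash
python3 -m crank '[[4,0,-1.3,0,0,0,255],[8,0,-2,0,0,0,255],[10,0,-2.2,0,0,0,255],[10,0,-2.2,0,0,0,255],[10,0,-2.2,0,0,0,255],[10,0,-2.2,0,0,0,255]]'; python3 -c "
from w import *
arc()
from cell import cams
from h import *
from disc import disc
d=cams.get_image('top');np.savez('top8.npz',**d)
disc(d,*proj(d,np.r_[s2w(0,0),.075]).astype(int))
P=cloud(d).reshape(-1,3);D=(P[:,:2]-S)*1e3
x=np.cos(A)*D[:,0]+np.sin(A)*D[:,1];y=-np.sin(A)*D[:,0]+np.cos(A)*D[:,1]
m=(np.hypot(x,y)<64)&(P[:,2]>.03)&(P[:,2]<.062)
M=np.c_[x[m],y[m],np.ones(m.sum())];z=P[m,2]*1e3
for _ in range(5):
    c=np.linalg.lstsq(M,z,rcond=None)[0];k=abs(M@c-z)<3;M,z=M[k],z[k]
print('flange plane tilt,z',c,len(z))
cv2.imwrite('pics/t8.png',cv2.resize(d['color'][130:310,190:450,::-1],None,fx=3,fy=3,interpolation=cv2.INTER_CUBIC))
d=cams.get_image('scene')
cv2.imwrite('pics/s8.png',cv2.resize(d['color'][90:270,200:440,::-1],None,fx=3.2,fy=3.2,interpolation=cv2.INTER_CUBIC))
"
```

```text
clock: 17.85
tool_pos: [0.6009, -0.2057, 0.1705]
orientation: [[0.982, 0.187, -0.003], [0.187, -0.982, 0.001], [-0.003, -0.001, -1.0]]
contact_force: [-9.4, 0.7, 3.3]
opening: 0.0142
t 17.85 x,y,z 0.1 -189.6 189.2 r 119.2 ang 90.0 Fx,y,z -9.1 2.5 3.3 Frad 3.3 Ftan -9.1 open 0.0142
disc px [312.0942029  218.81884058] 138 stand [ 1.3 -1.3] z 0.076
flange plane tilt,z [ 5.23266886e-04 -3.51844898e-04  5.53964837e+01] 848
```

View pics/t8.png

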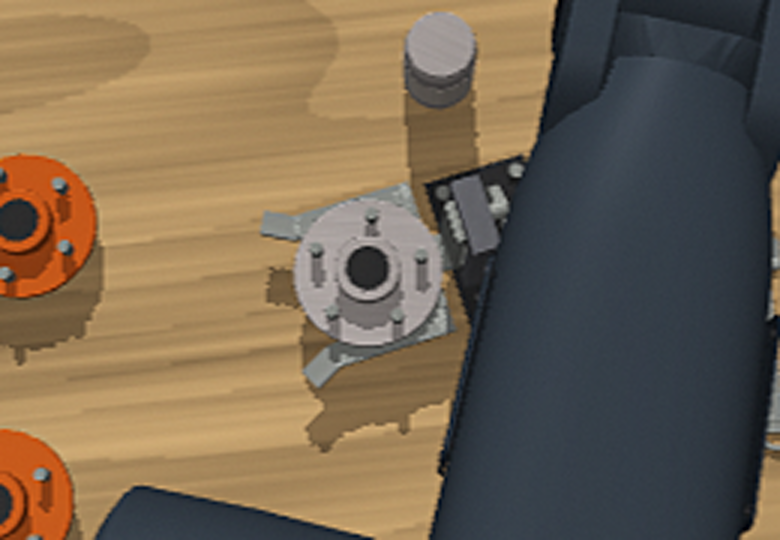

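View pics/s8.png

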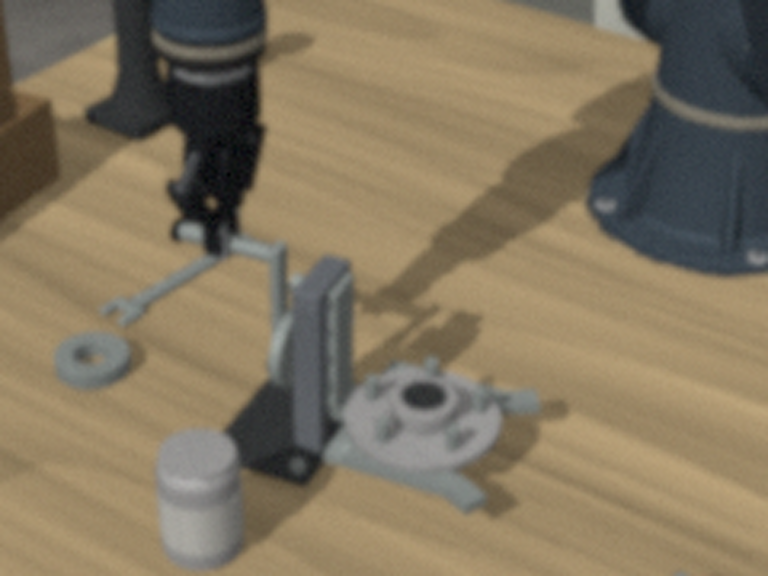

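The hub sits level and lifted 18 mm (spigot at crop (367,267)), with the lever upright. I'll run a short steadiness check, then hand in.

```bash
for i in 1; do python3 -m crank '[[0,0,0,0,0,0,255],[0,0,0,0,0,0,255],[0,0,0,0,0,0,255],[0,0,0,0,0,0,255],[0,0,0,0,0,0,255],[0,0,0,0,0,0,255],[0,0,0,0,0,0,255],[0,0,0,0,0,0,255]]' >/dev/null; done; python3 -c "
from w import *
arc()
from cell import cams
from h import *
from disc import disc
d=cams.get_image('top')
disc(d,*proj(d,np.r_[s2w(0,0),.075]).astype(int))
d0=dict(np.load('top0.npz'));P=cloud(d).reshape(-1,3);m=(P[:,2]>.09)&(P[:,2]<.12)&(np.hypot(P[:,0]-.7585,P[:,1]+.109)<.06);print('tin',P[m].mean(0))
"
```

```text
t 18.95 x,y,z 0.1 -189.6 189.2 r 119.2 ang 90.0 Fx,y,z -10.0 3.0 3.0 Frad 3.0 Ftan -10.0 open 0.0147
disc px [312.00775194 218.89147287] 129 stand [ 1.1 -1.1] z 0.076
tin [ 0.75817839 -0.109061    0.09982301]
```

```bash
python3 -c "
from cell import bot
print(bot.close_job())"
```

```text
the job is handed in; nothing more can be done
None
```

I slid the silver hub into the fork with the open fingers behind its flange. I stopped when the push force rose from 4 to 11 N and the hub stopped moving. Then I gripped the crossbar, swung the lever upright and handed the job in at about 19 s, still holding the handle.

**Last checks:**
- **Hub:** it is about 1 mm from fully home in x and y, lifted about 18 mm, and level to within 0.001 rad.
- **Lever:** tool position and the pictures put it upright to within a few degrees. It held steady for 1 s, with about 10 N at the handle.
- **Tin:** it had not moved.
- **Bearing and wrench:** I did not re-measure these. They looked unmoved in the last side view, though only part of the wrench was in sight.

**What disagreed:**
- **Force during the swing:** partway up, it rose to about 56 N because my arc ran slightly inside the real one. I eased the arm outwards, and it then stayed around 25 N or less.
- **Grip position:** the bar sits about 9 mm nearer the fingertips than I planned, but it held.
- **Side camera:** it placed the stand and the hub about 7 mm from where the top camera did. I used the top camera throughout.

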